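Level the mould carrier at its station

TASK

On the levelling stand, push the mould carrier along its rail towards the brass levelling screw until it clicks into the station, where its pin stands level with the two fixed pins on the shelf. Then grip the brass screw head, press it fully down so that the sprung shelf stands firm on its foot, and with it pressed turn it until the bubble of the spirit level lies between its two marks. Finish while still gripping the screw head and holding it fully down; do not let go, and leave the other things on the bench where they are.

Things in the scene. Friction and masses are not known exactly. Their poses are not given: they have to be found in the camera images.
- stand: the levelling stand, fixed to the bench: a hinge bracket, a 460 x 100 mm aluminium shelf with two steel rails on it, a brass levelling screw. Origin on the bench below the shelf. Its y axis runs along the rail, from the hinge (y = -210 mm) to the screw (y = +200 mm); x runs across the shelf, z up. The shelf's top is 55 mm above the bench, the tops of the rails 63 mm
- shelf (a joint): how far the sprung shelf is lifted off its foot, rad about the hinge: 0.028 when left alone (the screw end then stands 11 mm high), 0 when the screw end is pressed fully down on its stop (readings scatter by some 0.01 rad: average them). Pressing it down takes about 2 to 7 N at first, 5 to 10 N near the stop, and more once it is on the stop; it springs back up when released
- carrier (a joint): position of the carrier along its rail, m, growing towards the screw; 0.150 is the station, where a spring detent holds it (within 1 mm); getting in takes a push of about 4 to 8 N, so does getting out; the rail goes on past it to its end at 0.188
- push_tab (a point): middle of the flat rear face (away from the screw) of the upright tab at the hinge end of the carrier; the tab is 60 mm wide across the rail, 10 mm thick and stands 40 mm above the carrier's base plate; this point is 16 mm below the tab's top edge. Behind the tab nothing stands higher than the rails
- carrier_pin (a point): middle of the carrier, between the two small steel pins on its sides, 14 mm above its underside. The carrier is a dark steel plate, 84 mm wide, 130 mm long along the rail and 12 mm thick, sliding on the rails; on it stand a round steel mould 46 mm wide and 40 mm high and, on its +x side, the spirit level
- station (a point): where the carrier pin point comes to lie along the rail when the carrier is in the station: midway between the two upright steel pins (8 mm thick) at the shelf's sides
- knob: head of the levelling screw: ribbed brass cylinder 38 mm wide and high on a brass flange 56 mm across, axis upright. Origin on the axis at grip height, 21 mm above the flange, 17 mm below the top. It stays where left (0.08 N m friction). Each radian clockwise seen from above raises this end of the shelf and the head by 3.3 mm and moves the bubble 12 mm towards the screw; at most 1.4 rad is needed
- bubble (a joint): position of the bubble in the spirit level, m, 0 midway between the marks, growing towards the screw end; it runs to the higher end (1.5 mm for each mrad of tilt, at most 22 mm) and needs about 2 s to settle. While the shelf is not pressed it lies towards the screw end; once pressed, at the start, towards the hinge end
- vial_mid (a point): middle of the spirit level's vial, on its upper side: a greenish glass tube 16 mm thick and 78 mm long, along the rail, with two black rings 27 mm apart as marks
- bubble_mid (a point): top of the pale bubble, which is 20 mm long
- mug: white mug, 80 mm across and 90 mm high, origin under its centre; to be left alone
- caliper: steel dial caliper lying flat, 190 mm long along its x, 18 mm high; to be left alone
- flux: small jar 44 mm across and 75 mm high, origin under its centre; to be left alone
- mandrel: steel ring cone on a round base 64 mm across, 90 mm high, origin under its centre; to be left alone
- tray: small aluminium tray 90 x 70 x 20 mm, origin under its centre; to be left alone
- file: hand file with wooden handle, lying, 210 mm long along its x, 24 mm high, origin near its middle; to be left alone
- screwdriver: screwdriver with blue handle, lying, 170 mm long; to be left alone

How it is judged:
By the outcome, as a careful person would: the job done as asked, in the order asked, and still so for the second after the job is handed in, while the arm keeps its last pose, push and grip.
It also fails if it takes over 67 s, if anything falls off the work surface, if the arm or the gripper's body presses on something with over 40 N, if the wrist force passes 120 N, or if a joint passes its speed limit or range.

ROBOT

A 6-joint arm with a two-finger parallel gripper is mounted at the origin on the work surface. World frame = base frame: x ahead of the robot, y to its left, z up, the work surface at z = 0. Lengths are in m, angles in degrees, forces in N, time in s.
With the tool pointing down it reaches from about 0.4 to 0.825 m from the base axis. Payload 7 kg.
Tool frame: the origin (TCP) lies on the front face of the gripper's body, between the roots of the fingers; the fingertips stand 66 mm ahead of it and the grasp point (between the pads) lies 47 mm ahead of it; z points along the fingers, y is the line along which they close (so a half turn about z gives the same grasp; the last joint's range is limited). The gripper opens to 88 mm and grips with 3 to 60 N. Pads are 19 mm wide; open, the fingers measure 130 mm over their backs; the gripper's body (78 mm by 193 mm) begins 47 mm behind the grasp point.
Start: joints at [84.173, 20.546, 0.682, 0, -70.136, -16.507], TCP at [0.257, 0.624, 0.292] pointing down, gripper open.
Joint ranges: [-176.03, 176.03], [-82.01, 121.73], [-58.28, 71.71], [-173.87, 95.51], [-174.79, -0.11], [-173.66, 173.66]. Speed limits (degrees/s): [136.94, 136.94, 172.46, 180, 180, 180].

INTERFACE

Orientations are given as [roll, pitch, yaw] about the fixed x, y, z axes, in that order (R = Rz(yaw) Ry(pitch) Rx(roll)).
In Python, from plant import ctrl gives the robot as it stands.
- The arm moves only by the tool send_rows, never from a script. Its argument "deltas" is a list of rows, each a list of 2 entries, a list of its own where there are three numbers: the shift along the tool's x, y, z each as a share of 800 mm, from -1 to 1, then the turn about the tool's z as a share of 90 degrees, from -1 to 1. A call has exactly 5 rows; each row is the pose to reach, as a shift and turn from the pose commanded when the call began, along the tool's axes at that moment; what a row does not reach only later rows make up. A row lasts 1/12 s, in which the tool goes at most 41.7 mm and 7.16 degrees, less where a joint would pass 70% of its speed; a pose out of reach is approached as far as the arm can. A call with a number of a shift or a turn outside -1 to 1 is refused whole. A call with a gripper value outside its range is refused whole. "gripper" is the opening, from 0 (shut) to 1 (fully open), set as the call begins (left out, the last holds). The fingers move at their own pace and stop on an object; the grip force is fixed at half the most. Time passes only in rows, so rows that repeat a pose let the fingers close, or fill a call up. It gives the time, the measured TCP pose, the force, the opening and the grip force at its end, in the units of the state.
- ctrl.get_obs(): the state, without advancing time (a new reading comes with each control period).
- ctrl.snapshot(name): name is "scene" or "top" or "wrist"; returns a dict with "color" (400x640x3 uint8, red, green, blue), "vertical_fov" (degrees; the focal length in pixels is half the picture's height over the tangent of half this angle, whatever the lens; pixels are square), "cx", "cy" (the principal point, pixels), "rvec" (rotation vector, rad) and "tvec" (3), from world to camera coordinates, as OpenCV has them. Camera axes: x right, y down, z forward; pixel columns grow to the right and rows downward; lengths in m; the calibration is good to about 2 mm. The wrist camera is an equidistant fisheye: a pixel r from the principal point sees the ray r / f radians off the axis. A picture is of the moment at which its call begins. There is no depth.
- ctrl.close_job(): hands the job in; it is judged then, once.
Trained networks look in a picture, given as the dict that the camera call returned (one of the last four; its "shot" number tells which), for a name from the list of things; names that differ only in an ending like _2 or _b are one class to them, and where a whole thing is asked for, a point or a joint stands for the part that bears it (a point fixed in the world has none). Each returns a list of dicts, best first, with "conf" (0 to 1); they miss things now and then, are a little off and sometimes report something else, mostly with a low value. They report only what shows in the picture. A call takes as long as a camera call.
- ctrl.boxes_of(picture, thing): "xy" ([column, row] as shares, 0 to 1, of the picture: columns of its width, rows of its height, amid what is visible of it).
- ctrl.cut_out(picture, thing): "pixels" (400x640 bool, what is visible of it) and "xy" ([column, row] as shares, 0 to 1, of the picture: columns of its width, rows of its height, amid what is visible of it).
The state is a dict: "clock": time; "joint_pos": joint angles; "qvel": joint speeds; "tau": joint torques, N m; "tool_pos": TCP position; "orientation": TCP orientation; "force": force on the tool from outside, world axes, zero at the start; "moment": the same for the moment, N m; "opening": finger opening in m; "gripper_force": force on a finger pad.
Only numpy, scipy, OpenCV 4.12 (cv2) and the standard library are available. Lean on these libraries where they do the work, as an engineer would, in place of code of your own. Each camera call takes 0.05 s, during which the arm holds its last target. There are 200 camera calls.

## Working session

There is one attempt and no reset: what is moved stays moved. The work goes in short steps, Python scripts to look and compute and a tool call to move; the robot and the scene stay as the last step left them, time stands still between calls to the robot, and variables do not carry over. Pictures are saved under pics/ and viewed, at most 10 in all, crops included, and the job is handed in when it is done.

Besides the shell and the picture viewer there is one more tool, called after "Request:" as name(argument=value, ...) on one line, values as JSON. send_rows: Moves the arm, as the interface text tells. Shift numbers are shares of 800 mm and turn numbers shares of 90 degrees, none past 1 either way. Its arguments: {"type":"object","properties":{"deltas":{"type":"array","items":{"type":"array"}},"gripper":{"type":"number"}},"required":["deltas"]}

```bash
mkdir -p pics; ls
cat > h.py <<'E'
import numpy as np, cv2
from scipy.spatial.transform import Rotation as R
from plant import ctrl
def ray(p,xy,share=True):
    u,v=(xy[0]*640,xy[1]*400) if share else xy
    f=200/np.tan(np.radians(p["vertical_fov"])/2)
    a=np.array([(u-p["cx"])/f,(v-p["cy"])/f])
    if p.get("_n")=="wrist":
        r=np.linalg.norm(a)+1e-12; d=np.r_[a/r*np.sin(r),np.cos(r)]
    else: d=np.r_[a,1]
    M=cv2.Rodrigues(np.array(p["rvec"],float))[0]
    return -M.T@np.ravel(p["tvec"]), M.T@(d/np.linalg.norm(d))
def atz(p,xy,z,share=True):
    o,d=ray(p,xy,share); return o+d*(z-o[2])/d[2]
def tri(rs):
    A=sum(np.eye(3)-np.outer(d,d) for o,d in rs); b=sum((np.eye(3)-np.outer(d,d))@o for o,d in rs)
    x=np.linalg.solve(A,b); return x,[np.linalg.norm(np.cross(x-o,d)) for o,d in rs]
def snap(n,save=None):
    p=ctrl.snapshot(n); p["_n"]=n
    if save: cv2.imwrite("pics/"+save+".png",p["color"][:,:,::-1])
    return p
def tool(dw):
    o=ctrl.get_obs(); return R.from_euler("xyz",o["orientation"],degrees=True).inv().apply(dw)
E
python3 - <<'E'
from h import *
np.set_printoptions(precision=4,suppress=True)
P={n:snap(n,n+"0") for n in("scene","top","wrist")}
for t in ["push_tab","carrier_pin","station","knob","vial_mid","bubble_mid","stand","mug","flux","mandrel"]:
    rs=[]
    for n,p in P.items():
        b=ctrl.boxes_of(p,t)
        if b: print(t,n,round(b[0]["conf"],2),np.round(np.array(b[0]["xy"])*[640,400]),atz(p,b[0]["xy"],.08)); rs.append(ray(p,b[0]["xy"]))
    if len(rs)>1: print("  tri",*tri(rs))
o=ctrl.get_obs(); print(o)
im=np.vstack([P["scene"]["color"],P["top"]["color"]])
cv2.imwrite("pics/a.png",cv2.resize(im,(480,600))[:,:,::-1])
E
```

```text
pics
push_tab scene 0.66 [265. 254.] [ 0.5528 -0.0443  0.08  ]
push_tab top 0.69 [407. 225.] [ 0.5456 -0.0456  0.08  ]
  tri [ 0.548  -0.0444  0.075 ] [np.float64(0.0028561706399526723), np.float64(0.0028561706399526064)]
carrier_pin scene 0.61 [265. 253.] [ 0.5505 -0.0407  0.08  ]
carrier_pin top 0.97 [406. 226.] [ 0.5426 -0.0432  0.08  ]
  tri [ 0.5454 -0.0414  0.0754] [np.float64(0.0035555940912738193), np.float64(0.00355559409127381)]
station scene 0.87 [275. 249.] [ 0.5613 -0.0189  0.08  ]
station top 0.7 [363. 261.] [0.4667 0.0497 0.08  ]
  tri [ 0.4723  0.0426 -0.076 ] [np.float64(0.007823093806439953), np.float64(0.007823093806439894)]
knob scene 0.62 [346. 187.] [0.5787 0.2281 0.08  ]
knob top 0.93 [285. 208.] [0.5801 0.2202 0.08  ]
  tri [0.5808 0.2209 0.0869] [np.float64(0.0022130142216417576), np.float64(0.002213014221641846)]
vial_mid scene 0.78 [263. 255.] [ 0.5512 -0.0477  0.08  ]
vial_mid top 0.77 [408. 226.] [ 0.5429 -0.047   0.08  ]
  tri [ 0.5452 -0.0466  0.0724] [np.float64(0.0025245593581077934), np.float64(0.0025245593581076473)]
bubble_mid scene 0.74 [265. 254.
[... 796 characters left out ...]
ndrel scene 0.89 [317. 315.] [ 0.7314 -0.0845  0.08  ]
mandrel top 0.83 [408. 162.] [ 0.6864 -0.0501  0.08  ]
  tri [ 0.7071 -0.062   0.0055] [np.float64(0.003497481325176442), np.float64(0.0034974813251762845)]
{'clock': 1.65, 'joint_pos': array([ 84.1739,  20.5485,   0.6813,   0.0006, -70.1362, -16.506 ]), 'qvel': array([ 0.0066,  0.075 ,  0.0544, -0.004 , -0.0173, -0.0239]), 'tau': array([  0.0014, -58.2365,  29.3298,   7.0027,   0.0123,  -0.    ]), 'tool_pos': array([0.2565, 0.6243, 0.2921]), 'orientation': array([179.9969,  -0.0016, -22.3319]), 'force': array([-0.4392, -0.3284, -0.214 ]), 'moment': array([-0.0135,  0.0189, -0.0034]), 'gripper_force': 0.0, 'opening': 0.08788464939473248}
```

View pics/a.png

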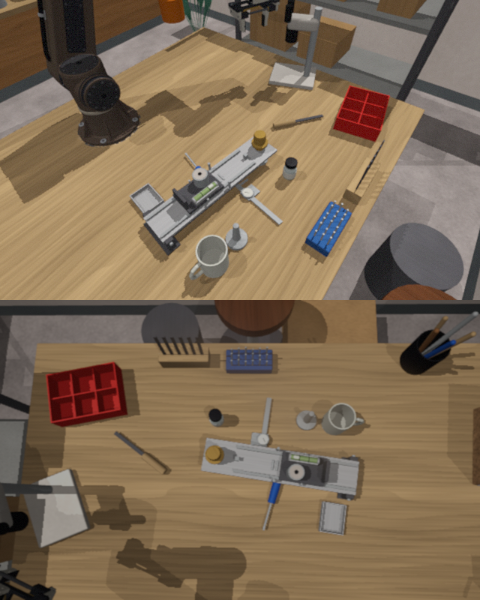

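The stand runs from lower right (hinge) to upper left (knob, top px about (285,208)). The detections of the small carrier points all fall in the same place, so I'll take an enlarged crop.

Run:
```python
from h import *
t=cv2.imread("pics/top0.png")[175:275,260:490]; s=cv2.imread("pics/scene0.png")[165:335,180:380]
cv2.imwrite("pics/b.png",np.vstack([cv2.resize(t,(690,300),interpolation=cv2.INTER_CUBIC),np.pad(cv2.resize(s,(353,300),interpolation=cv2.INTER_CUBIC),((0,0),(0,337),(0,0)))]))
```

```text
(no output)
```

View pics/b.png

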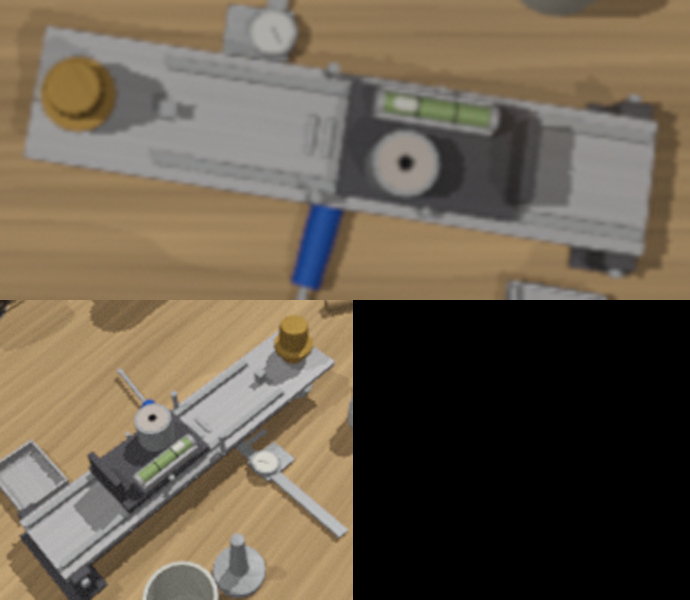

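Top view (crop at 3×): the shelf corners are at crop (47,28), (27,157), (643,253) and (655,123). The tab's rear is at about (522,150), the station pins at (333,70) and (315,197), and the knob top at (75,88). Next I'll fit the stand frame to these.

```bash
cat >> h.py <<'E'
from scipy.optimize import least_squares
E
python3 - <<'E'
from h import *
np.set_printoptions(precision=4,suppress=True)
p=snap("top"); P=snap("scene")
c=lambda u,v:(260+u/3,175+v/3)
LT,LB,RB,RT=[atz(p,c(*q),z,False) for q,z in(((47,28),.067),((27,157),.067),((643,253),.055),((655,123),.055))]
print(LT,LB,RB,RT)
print("len",np.linalg.norm(LT-RT),np.linalg.norm(LB-RB),"w",np.linalg.norm(LT-LB),np.linalg.norm(RT-RB))
yv=(LT+LB-RT-RB)[:2]; yv/=np.linalg.norm(yv); ang=np.degrees(np.arctan2(yv[1],yv[0])); print("y axis dir deg",ang)
xv=np.array([yv[1],-yv[0]]); O=(LT+LB+RB+RT)[:2]/4
print("centre",O)
k=atz(p,c(75,88),.115,False)
for n,q,z in(("knobtop",(75,88),.115),("tabtop",(522,150),.117),("pinA",(333,70),.07),("pinB",(315,197),.07),("mould",(406,162),.12),("cpinB",(430,212),.08)):
    w=atz(p,c(*q),z,False); print(n,w,"stand rel x,y",(w[:2]-O)@xv,(w[:2]-O)@yv)
# scene crop scale 1.765
s=lambda u,v:(180+u*200/353,165+v*170/300)
for n,q,q2 in(("knobtop",(75,88),(293,325-300)),("mould",(406,162),(153,418-300))):
    print(n,*tri([ray(p,c(*q),False),ray(P,s(*q2),False)]))
for j in("shelf","carrier","bubble"):
    pass
print([m for m in dir(ctrl) if m[0]!='_'])
E
```

```text
[0.6345 0.2449 0.067 ] [0.5373 0.2568 0.067 ] [ 0.4742 -0.1955  0.055 ] [ 0.5698 -0.208   0.055 ]
len 0.45764498971654194 0.45687631939106566 w 0.09789506351277939 0.0964490525226408
y axis dir deg 81.96684110652389
centre [0.554  0.0246]
knobtop [0.5828 0.2174 0.115 ] stand rel x,y 0.0015846617168636613 0.19496634700713766
tabtop [ 0.5429 -0.0941  0.117 ] stand rel x,y 0.005645316894142326 -0.11905206994421642
pinA [0.6046 0.0313 0.07  ] stand rel x,y 0.04917680499413928 0.013727253164104216
pinB [0.5108 0.0446 0.07  ] stand rel x,y -0.04558554191348047 0.013848953258504094
mould [ 0.5333 -0.0137  0.12  ] stand rel x,y -0.015137043178316519 -0.04078250254462211
cpinB [ 0.5007 -0.0368  0.08  ] stand rel x,y -0.04413834676852215 -0.06818358845020708
knobtop [0.5828 0.2175 0.1202] [np.float64(0.0009760141792609148), np.float64(0.0009760141792609259)]
mould [ 0.5344 -0.0138  0.1147] [np.float64(0.0010407710855399304), np.float64(0.001040771085539844)]
['PlanningError', 'boxes_of', 'close_job', 'cut_out', 'get_obs', 'snapshot']
```

Request:
send_rows(deltas=[[[0.0336,0.037,0],0.0777],[[0.0672,0.074,0],0.155],[[0.1008,0.111,0],0.233],[[0.1344,0.148,0],0.311],[[0.168,0.185,0],0.389]], gripper=0)

```text
clock: 2.17
tool_pos: [0.3249, 0.4346, 0.2922]
orientation: [-180.0, 0.0, -57.7]
force: [-0.1, 0.4, 0.4]
opening: 0.0601
gripper_force: 0.0
```

Request:
send_rows(deltas=[[[0.0488,0.011,0],0.0777],[[0.0976,0.022,0],0.155],[[0.1464,0.033,0],0.233],[[0.1952,0.044,0],0.311],[[0.244,0.055,0],0.389]])

```text
clock: 2.58
tool_pos: [0.393, 0.2464, 0.2926]
orientation: [-180.0, 0.0, -92.7]
force: [1.6, 0.1, -0.4]
opening: 0.0265
gripper_force: 0.0
```

Request:
send_rows(deltas=[[[0.0463,-0.019,0],0.063],[[0.0926,-0.038,0],0.063],[[0.1389,-0.057,0],0.063],[[0.1852,-0.076,0],0.063],[[0.2315,-0.095,0],0.063]])

```text
clock: 3.0
tool_pos: [0.4614, 0.0582, 0.2928]
orientation: [-179.9, 0.1, -98.0]
force: [1.0, 0.3, -0.2]
opening: 0.0004
gripper_force: 0.0
```

```bash
cat > go.py <<'E'
import sys
from h import *
np.set_printoptions(precision=4,suppress=True)
O=np.array([.554,.0246]); a=np.radians(81.97); yv=np.array([np.cos(a),np.sin(a)]); xv=np.array([yv[1],-yv[0]])
o=ctrl.get_obs(); t=o["tool_pos"]; 
print(o["clock"],"tcp",t,"rpy",o["orientation"],"stand",(t[:2]-O)@xv,(t[:2]-O)@yv,"F",o["force"],"Falong",o["force"][:2]@yv,"q",o["joint_pos"],"open",o["opening"])
if len(sys.argv)>1:
    X,Y,Z=map(float,sys.argv[1:4]); w=np.r_[O+X*xv+Y*yv,Z]
    print("shares",tool(w-t)/.8)
E
python3 go.py 0 -.16 .23
```

```text
3.0 tcp [0.4614 0.0582 0.2928] rpy [-179.9328    0.0515  -97.999 ] stand -0.09636076090989996 0.020368118934688883 F [ 0.9528  0.3183 -0.1775] Falong 0.4482469075634944 q [ 31.5499   0.2596 -24.6424   0.0034 -65.0133 -39.5503] open 0.00044993342572213497
shares [ 0.2256 -0.1202  0.0784]
```

Request:
send_rows(deltas=[[[0.045,-0.024,0.015],0],[[0.09,-0.048,0.03],0],[[0.135,-0.072,0.045],0],[[0.18,-0.096,0.06],0],[[0.2255,-0.12,0.077],0]])

```text
clock: 3.42
tool_pos: [0.53, -0.1295, 0.2321]
orientation: [-179.9, 0.0, -98.0]
force: [0.8, 1.3, -0.2]
opening: 0.0006
gripper_force: 0.0
```

Request:
send_rows(deltas=[[[0,0,0],0],[[0,0,0.04],0],[[0,0,0.08],0],[[0,0,0.098],0],[[0,0,0.098],0]])

```text
clock: 3.83
tool_pos: [0.5272, -0.1276, 0.1503]
orientation: [179.6, -0.1, -98.1]
force: [0.2, -0.2, 0.1]
opening: 0.0003
gripper_force: 0.0
```

```bash
python3 go.py 0 -.145 .151
python3 - <<'E'
from h import *
p=snap("scene"); w=snap("wrist"); 
s=cv2.resize(p["color"][165:335,180:380],(600,510),interpolation=cv2.INTER_CUBIC)
cv2.imwrite("pics/c.png",s[:,:,::-1])
E
```

```text
3.8333 tcp [ 0.5272 -0.1276  0.1503] rpy [179.6383  -0.0558 -98.0918] stand -0.005241004632409789 -0.15444355443699215 F [ 0.1677 -0.241   0.1003] Falong -0.21516702496540374 q [  7.0765  16.2314 -26.3327  -0.0551 -47.7995 -15.1313] open 0.00033446293025360873
shares [-0.0118 -0.0065 -0.001 ]
```

View pics/c.png

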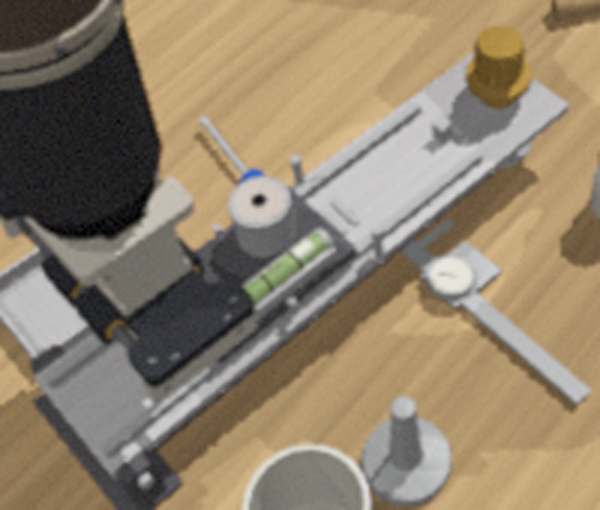

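The scene view shows the fingers standing behind the tab, with the mould and vial clear. I'll push gently.

Request:
send_rows(deltas=[[[-0.0075,-0.003,0],0],[[-0.015,-0.003,0],0],[[-0.0225,-0.003,0],0],[[-0.03,-0.003,0],0],[[-0.0375,-0.003,0],0]])

```text
clock: 4.35
tool_pos: [0.5365, -0.0972, 0.1546]
orientation: [-179.9, 0.0, -98.0]
force: [1.3, -2.1, 1.2]
opening: 0.0006
gripper_force: 0.8
```

```bash
python3 go.py 0 -.095 .151
```

```text
4.35 tcp [ 0.5365 -0.0972  0.1546] rpy [-179.9109    0.0177  -97.999 ] stand -0.0003142115651260518 -0.12300046322321785 F [ 1.3359 -2.1309  1.1612] Falong -1.923368599047137 q [ 10.339   15.9505 -26.0516   0.0151 -47.9078 -18.3481] open 0.0005540793366064188
shares [-0.035  -0.0004  0.0045]
```

Request:
send_rows(deltas=[[[-0.0075,0,0],0],[[-0.015,0,0],0],[[-0.0225,0,0],0],[[-0.03,0,0],0],[[-0.03,0,0],0]])

```text
clock: 4.77
tool_pos: [0.5394, -0.0731, 0.1536]
orientation: [180.0, 0.0, -98.0]
force: [0.5, 0.2, -0.6]
opening: 0.0007
gripper_force: 0.0
```

```bash
python3 go.py 0 -.095 .151
python3 - <<'E'
from h import *
np.set_printoptions(precision=4,suppress=True)
O=np.array([.554,.0246]); a=np.radians(81.97); yv=np.array([np.cos(a),np.sin(a)]); xv=np.array([yv[1],-yv[0]])
p=snap("top","top1"); P=snap("scene")
for n,q in(("t",p),("s",P)):
  for t,z in(("carrier_pin",.08),("vial_mid",.1),("station",.08)):
    b=ctrl.boxes_of(q,t)
    if b: w=atz(q,b[0]["xy"],z)[:2]-O; print(n,t,b[0]["conf"],w@xv,w@yv)
t=p["color"][175:275,260:490]; s=P["color"][165:335,180:380]
cv2.imwrite("pics/d.png",np.vstack([cv2.resize(t,(690,300),interpolation=cv2.INTER_CUBIC),np.pad(cv2.resize(s,(353,300),interpolation=cv2.INTER_CUBIC),((0,0),(0,337),(0,0)))])[:,:,::-1])
E
```

```text
4.7667 tcp [ 0.5394 -0.0731  0.1536] rpy [179.989    0.0112 -97.9813] stand -0.0007664810310097041 -0.09876955851135087 F [ 0.5196  0.1623 -0.5565] Falong 0.23331203819416868 q [ 12.9047  15.9938 -26.1372  -0.0193 -47.8752 -20.873 ] open 0.000653320815589878
shares [-0.0047 -0.001   0.0033]
t carrier_pin 0.74 -0.04789043076074603 0.3787324678787365
t station 0.85 0.019006998902103115 0.17046124586119252
s carrier_pin 0.68 0.0034078550421808773 0.010009385011306547
s vial_mid 0.78 0.011853146645299448 0.000503249199998309
s station 0.94 0.017087318486852136 -0.0028488894639222798
```

View pics/d.png

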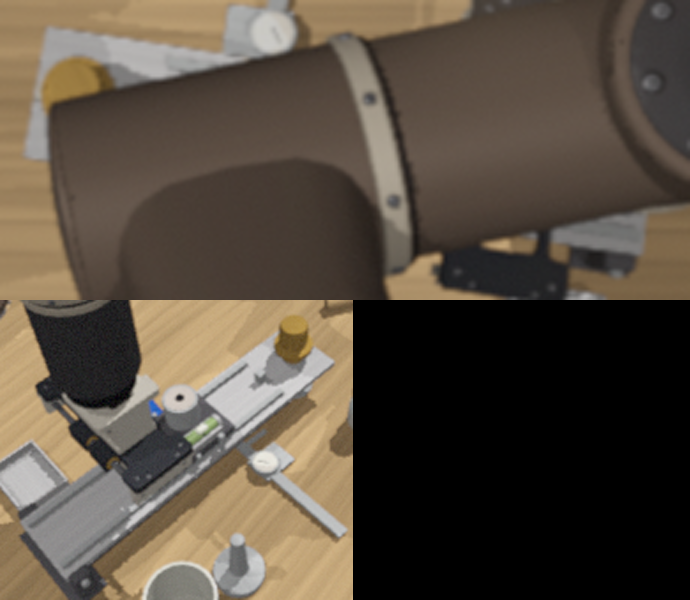

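The top view is hidden by the arm. In the scene view the mould top has moved to crop (182,403), from (153,418).

Run:
```python
from h import *
O=np.array([.554,.0246]); a=np.radians(81.97); yv=np.array([np.cos(a),np.sin(a)])
P=snap("scene")
for u,v in((153,118),(182,102.5)):
    w=atz(P,(180+u*200/353,165+v*170/300),.118,False)[:2]-O; print(w@yv)
```

```text
-0.04111232437547735
6.938754204075313e-05
```

Request:
send_rows(deltas=[[[-0.006,0,0],0],[[-0.012,0,0],0],[[-0.018,0,0],0],[[-0.024,0,0],0],[[-0.03,0,0],0]])

```text
clock: 5.63
tool_pos: [0.5428, -0.0499, 0.1538]
orientation: [-180.0, -0.0, -98.0]
force: [-0.8, -1.6, 1.5]
opening: 0.0005
gripper_force: 0.8
```

Request:
send_rows(deltas=[[[-0.0015,0,0],0],[[-0.003,0,0],0],[[-0.0045,0,0],0],[[-0.006,0,0],0],[[-0.0075,0,0],0]])

```text
clock: 6.05
tool_pos: [0.5435, -0.0452, 0.1539]
orientation: [-180.0, -0.1, -98.0]
force: [0.8, -5.8, 2.1]
opening: 0.0006
gripper_force: 2.8
```

```bash
python3 go.py 0 -.06 .154
python3 - <<'E'
from h import *
P=snap("scene"); 
cv2.imwrite("pics/e.png",cv2.resize(P["color"][165:285,240:400],(800,600),interpolation=cv2.INTER_CUBIC)[:,:,::-1])
E
```

```text
6.05 tcp [ 0.5435 -0.0452  0.1539] rpy [-179.9999   -0.0644  -98.0266] stand -0.0005962740440334763 -0.07059962078413198 F [ 0.7977 -5.7564  2.1257] Falong -5.5885778034415825 q [ 15.8683  16.0599 -26.0355   0.0793 -47.9307 -23.948 ] open 0.0005810272594458391
shares [-0.0132 -0.0007 -0.0001]
```

View pics/e.png

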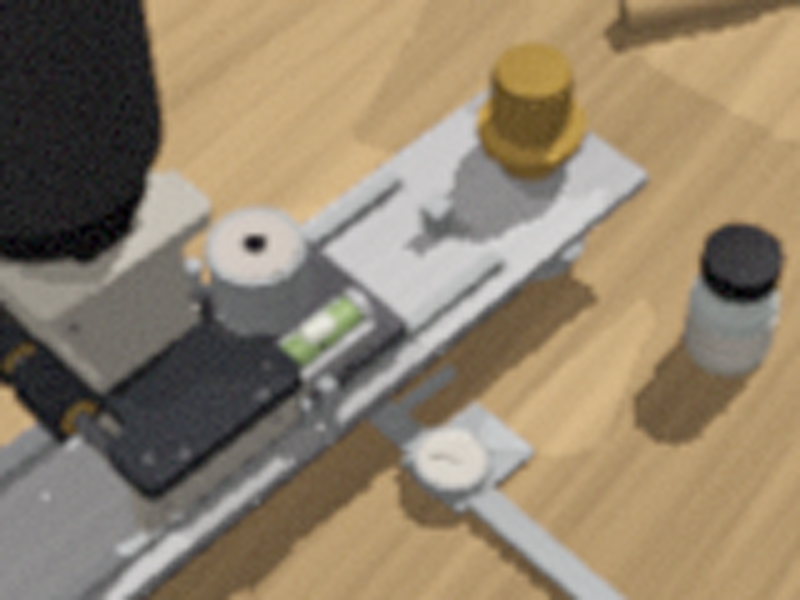

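The mould top is at crop (255,243), i.e. px (291,213.6). The carrier's pin is next to the station pin at (320,385), and resistance is rising.

Request:
send_rows(deltas=[[[-0.0008,0,0],0],[[-0.0016,0,0],0],[[-0.0024,0,0],0],[[-0.0032,0,0],0],[[-0.004,0,0],0]])

```text
clock: 6.52
tool_pos: [0.5441, -0.0412, 0.1539]
orientation: [-180.0, 0.0, -98.0]
force: [0.6, -3.2, 1.4]
opening: 0.0003
gripper_force: 1.4
```

```bash
python3 go.py 0 -.06 .154
cat > mould.py <<'E'
from h import *
O=np.array([.554,.0246]); a=np.radians(81.97); yv=np.array([np.cos(a),np.sin(a)])
P=snap("scene")
# template-match the mould's top against the first picture, upsampled
k=6; up=lambda i:cv2.resize(i,None,fx=k,fy=k,interpolation=cv2.INTER_CUBIC)
a0=cv2.imread("pics/scene0.png"); c=(180+153*200/353,165+118*170/300)
x,y=int(c[0])-11,int(c[1])-8; T=up(a0[y:y+14,x:x+22]); x0,y0=255,190; I=up(P["color"][y0:260,x0:340,::-1])
m=cv2.matchTemplate(I,T,cv2.TM_CCOEFF_NORMED); _,s,_,l=cv2.minMaxLoc(m)
u=(x0+l[0]/k+c[0]-x,y0+l[1]/k+c[1]-y); print(s,u,"travel",(atz(P,u,.118,False)-atz(P,c,.118,False))[:2]@yv)
E
python3 mould.py
```

```text
6.5167 tcp [ 0.5441 -0.0412  0.1539] rpy [-179.9843    0.0111  -98.0215] stand -0.000613385644298097 -0.06651280126671177 F [ 0.5717 -3.1584  1.3528] Falong -3.047575716990133 q [ 16.2494  16.073  -25.9877  -0.005  -47.9205 -24.2675] open 0.00029234938753215856
shares [-0.0081 -0.0008 -0.0002]
0.8172672390937805 (292.8522190745987, 212.86666666666667) travel 0.07587705398374607
```

Request:
send_rows(deltas=[[[-0.0005,0,0],0],[[-0.001,0,0],0],[[-0.0015,0,0],0],[[-0.002,0,0],0],[[-0.0025,0,0],0]])

```text
clock: 6.98
tool_pos: [0.5443, -0.0392, 0.1537]
orientation: [-180.0, 0.0, -98.0]
force: [0.2, -1.3, 1.5]
opening: -0.0
gripper_force: 0.9
```

```bash
python3 go.py 0 -.06 .154|cut -c1-260; python3 mould.py
```

```text
6.9833 tcp [ 0.5443 -0.0392  0.1537] rpy [-179.9972    0.0055  -98.0192] stand -0.0007011528483352782 -0.06454461556836821 F [ 0.1523 -1.3395  1.5009] Falong -1.3050976313843465 q [ 16.4544  16.0916 -25.9811  -0.0052 -47.9225 -24.4701] open -2.2665661049286708
shares [-0.0057 -0.0009 -0.0003]
0.8134676218032837 (293.3522190745987, 212.5333333333333) travel 0.07732999030197032
```

Request:
send_rows(deltas=[[[-0.0005,0,0],0],[[-0.001,0,0],0],[[-0.0015,0,0],0],[[-0.002,0,0],0],[[-0.0025,0,0],0]])

```text
clock: 7.45
tool_pos: [0.5445, -0.0373, 0.1537]
orientation: [180.0, 0.0, -98.0]
force: [1.1, -1.2, 0.8]
opening: 0.0003
gripper_force: 0.5
```

```bash
python3 go.py 0 -.06 .154|cut -c1-260; python3 mould.py;python3 - <<'E'
from h import *
P=snap("scene"); 
cv2.imwrite("pics/f.png",cv2.resize(P["color"][195:275,250:350],(750,600),interpolation=cv2.INTER_CUBIC)[:,:,::-1])
E
```

```text
7.45 tcp [ 0.5445 -0.0373  0.1537] rpy [179.9927   0.002  -98.0223] stand -0.0007711186538515525 -0.06260276159632269 F [ 1.1187 -1.1588  0.7947] Falong -0.9911808655110139 q [ 16.6551  16.1053 -25.9682  -0.0065 -47.9323 -24.673 ] open 0.000292121009975546
shares [-0.0033 -0.001  -0.0004]
0.807496964931488 (294.0188857412653, 211.86666666666667) travel 0.07970240409686574
```

View pics/f.png

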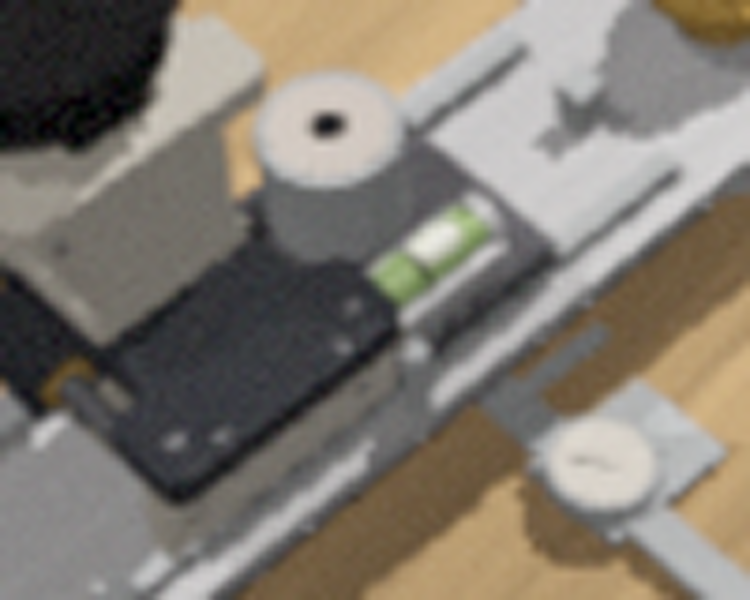

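The carrier's pin looks level with the station pin at crop (415,350), and the force has passed its 5.6 N peak and dropped to about 1 N. I'll go on in small steps until the force rises again, which is the detent holding.

Request:
send_rows(deltas=[[[-0.0003,0,0],0],[[-0.0006,0,0],0],[[-0.0009,0,0],0],[[-0.0012,0,0],0],[[-0.0015,0,0],0]])

```text
clock: 7.97
tool_pos: [0.5446, -0.0362, 0.1537]
orientation: [180.0, -0.0, -98.0]
force: [0.1, -0.8, 0.3]
opening: 0.0005
gripper_force: 0.6
```

```bash
python3 mould.py; python3 go.py |cut -c1-260
```

```text
0.8084049224853516 (294.3522190745987, 211.70000000000005) travel 0.08056654313823823
8.0167 tcp [ 0.5446 -0.0362  0.1537] rpy [179.9857  -0.0071 -98.0237] stand -0.0008036776161204558 -0.061501878922499406 F [-0.0776 -0.6306  0.4353] Falong -0.6353079992699586 q [ 16.7719  16.1131 -25.9602   0.0006 -47.9427 -24.796 ] open 0.0008794436596641042
```

Request:
send_rows(deltas=[[[-0.0003,0,0],0],[[-0.0006,0,0],0],[[-0.0009,0,0],0],[[-0.0012,0,0],0],[[-0.0015,0,0],0]])

```text
clock: 8.43
tool_pos: [0.5448, -0.0351, 0.1537]
orientation: [180.0, -0.0, -98.0]
force: [0.4, -2.8, -1.0]
opening: -0.0
gripper_force: 1.5
```

```bash
python3 mould.py; python3 go.py |cut -c1-260
```

```text
0.809188723564148 (294.8522190745987, 211.36666666666667) travel 0.08202652996985742
8.4833 tcp [ 0.5448 -0.0351  0.1537] rpy [179.9847  -0.0164 -98.0262] stand -0.0008120609850103766 -0.060423909424614924 F [ 0.0824 -2.6041 -0.8005] Falong -2.567063466099098 q [ 16.8869  16.1181 -25.953    0.0113 -47.9496 -24.9207] open 0.00018932990450877193
```

Force is rising again at 82 mm of travel, which is where the station should be. I'll back off, rise and check.

Request:
send_rows(deltas=[[[0.01,0,0],0],[[0.035,0,0],0],[[0.035,0,-0.04],0],[[0.035,0,-0.09],0],[[0.035,0,-0.13],0]])

```text
clock: 8.9
tool_pos: [0.541, -0.0634, 0.2598]
orientation: [-180.0, -0.0, -98.0]
force: [2.3, 0.3, 0.4]
opening: 0.0001
gripper_force: 0.0
```

```bash
python3 mould.py; python3 go.py |cut -c1-260
python3 - <<'E'
from h import *
P=snap("wrist"); S=snap("scene")
b=ctrl.boxes_of(P,"station"),ctrl.boxes_of(P,"carrier_pin"); print([[(x["conf"],np.array(x["xy"])*[640,400]) for x in q[:1]] for q in b])
cv2.imwrite("pics/g.png",np.vstack([cv2.resize(P["color"],(640,400)),np.pad(cv2.resize(S["color"][205:255,255:345],(360,200),interpolation=cv2.INTER_CUBIC),((0,0),(0,280),(0,0)))])[:,:,::-1])
cv2.imwrite("pics/w.png",P["color"][:,:,::-1])
E
```

```text
0.40250277519226074 (295.3522190745987, 211.5333333333333) travel 0.08251140632096789
8.95 tcp [ 0.5439 -0.0634  0.2668] rpy [-179.4133    0.0772  -97.9574] stand 0.0022436265620532757 -0.08850550792305126 F [3.3898 0.6844 7.1921] Falong 1.1512416052892027 q [ 13.951    9.3523 -18.1      0.1668 -61.9747 -21.9864] open 0.00039355891289437567
[[(0.91, array([324.288, 137.52 ]))], []]
```

View pics/g.png

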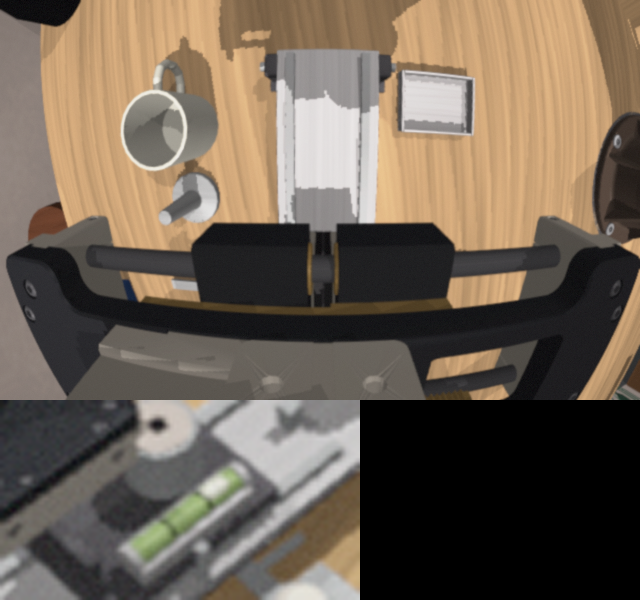

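The wrist camera looks towards the hinge, so from above the screw it'll see the carrier. Moving there with the fingers open.

```bash
python3 go.py 0 .196 .24|tail -1
```

```text
shares [-0.3555 -0.0012  0.0223]
```

Request:
send_rows(deltas=[[[-0.05,0,0],0],[[-0.1,0,0],0],[[-0.15,0,0],0],[[-0.2,0,0],0],[[-0.25,0,0],0]], gripper=1)

```text
clock: 9.57
tool_pos: [0.5682, 0.1368, 0.2562]
orientation: [179.9, -0.1, -98.0]
force: [1.6, 0.7, -1.0]
opening: 0.0283
gripper_force: 0.0
```

Request:
send_rows(deltas=[[[-0.05,0,0],0],[[-0.1,0,0.01],0],[[-0.1055,-0.001,0.022],0],[[-0.1055,-0.001,0.022],0],[[-0.1055,-0.001,0.022],0]])

```text
clock: 9.98
tool_pos: [0.5805, 0.2185, 0.2379]
orientation: [179.8, -0.2, -98.0]
force: [0.1, -1.7, 0.0]
opening: 0.0616
gripper_force: 0.0
```

```bash
python3 go.py 0 .196 .2
python3 - <<'E'
from h import *
np.set_printoptions(precision=4,suppress=True)
O=np.array([.554,.0246]); a=np.radians(81.97); yv=np.array([np.cos(a),np.sin(a)]); xv=np.array([yv[1],-yv[0]])
P={n:snap(n,n+"2") for n in("wrist","top","scene")}
for t,z in(("knob",.1),("station",.08),("carrier_pin",.08),("vial_mid",.1),("bubble_mid",.1),("push_tab",.1)):
  for n,p in P.items():
    b=ctrl.boxes_of(p,t)
    if b: w=atz(p,b[0]["xy"],z); print(t,n,round(b[0]["conf"],2),np.array(b[0]["xy"])*[640,400],w,(w[:2]-O)@xv,(w[:2]-O)@yv)
W=P["wrist"]["color"][:,:,::-1]; S=P["scene"]["color"][205:255,255:345,::-1]
cv2.imwrite("pics/i.png",np.vstack([W,np.pad(cv2.resize(S,(360,200),interpolation=cv2.INTER_CUBIC),((0,0),(0,280),(0,0)))]))
E
```

```text
9.9833 tcp [0.5805 0.2185 0.2379] rpy [179.8099  -0.1738 -97.9704] stand -0.0008062606910171162 0.19574252996436947 F [ 0.0606 -1.7444  0.0223] Falong -1.718825296282208 q [ 38.6289  17.807  -10.6954  -0.0213 -61.7545 -46.5895] open 0.06164637554003319
shares [-0.0005 -0.0012  0.0473]
knob wrist 0.78 [320.896 209.   ] [0.5798 0.2184 0.1   ] -0.0015089089086186484 0.19546689053915536
knob scene 0.71 [344.192 187.   ] [0.5846 0.2101 0.1   ] 0.004420295912124375 0.18797377884456593
station wrist 0.62 [318.08 115.92] [0.5721 0.1471 0.08  ] 0.0007940210520299833 0.12380444468476237
station top 0.84 [382.592 224.52 ] [0.5458 0.0074 0.08  ] -0.005720245323142914 -0.018214913548880583
station scene 0.71 [279.616 247.68 ] [ 0.5672 -0.0113  0.08  ] 0.018085362154169095 -0.033750854671890804
carrier_pin wrist 0.71 [318.976  32.52 ] [0.5617 0.0781 0.08  ] 0.0001736181602269697 0.05409766105895717
carrier_pin top 0.49 [371.392 218.6  ] [0.5584 0.0316 0.08  ] 0.0033796166644281178 0.007515731011422555
carrier_pin scene 0.88 [291.968 236.4  ] [0.569  0.0287 0.08  ] 0.014292390743759957 0.006151420581101068
vial_mid wrist 0.71 [318.592  34.2  ] [0.5629 0.0853 0.1   ] 0.0002963021833805791 0.06135915901979813
vial_mid scene 0.6 [290.496 232.28 ] [0.5695 0.0253 0.1   ] 0.015259273528235476 0.002851733860126376
bubble_mid wrist 0.47 [281.984  12.72 ] [0.5876 0.0631 0.1   ] 0.027866579484836982 0.042823428817677235
push_tab wrist 0.92 [320.128  33.6  ] [0.5617 0.085  0.1   ] -0.0008401646809201373 0.06087508404120562
push_tab top 0.66 [370.176 218.6  ] [0.5563 0.0362 0.1   ] 0.0006629417836262299 0.011792477127188892
push_tab scene 0.62 [292.288 232.92 ] [0.5739 0.0264 0.1   ] 0.019406825603262585 0.004542907403481088
```

View pics/i.png

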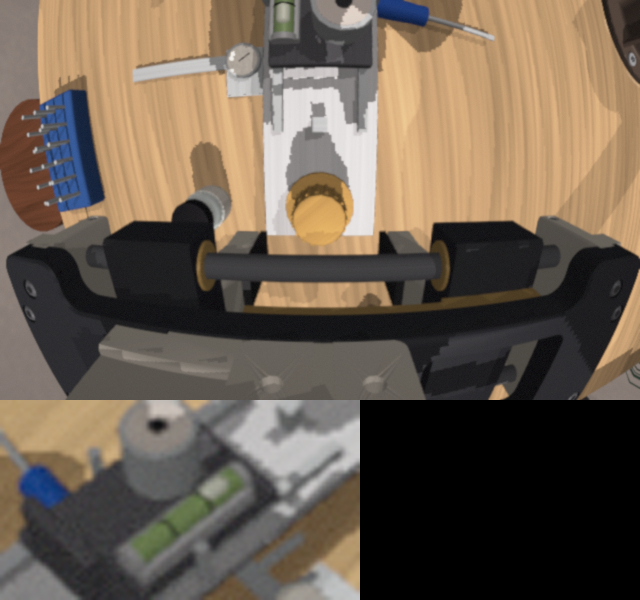

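The wrist view shows the knob top at (320,219), centred between the fingers. I'll look closely at the station pins in both fixed views.

```bash
python3 mould.py
python3 - <<'E'
from h import *
np.set_printoptions(precision=4,suppress=True)
W=snap("wrist"); print(atz(W,(320,219),.1205,False))
f=lambda n,r,c,s:cv2.resize(cv2.imread(f"pics/{n}.png")[r:r+50,c:c+66],(792,300),fx=0,fy=0,interpolation=cv2.INTER_CUBIC) if 0 else cv2.resize(cv2.imread(f"pics/{n}.png")[r:r+50,c:c+66],(396,300),interpolation=cv2.INTER_CUBIC)
cv2.imwrite("pics/j.png",np.vstack([np.hstack([f("top2",190,345,6),f("scene2",205,265,6)]),np.hstack([f("top0",190,345,6),f("scene0",205,265,6)])]))
E
```

```text
0.4872828423976898 (294.8522190745987, 211.70000000000005) travel 0.08137637506933362
[0.5821 0.2211 0.1205]
```

View pics/j.png

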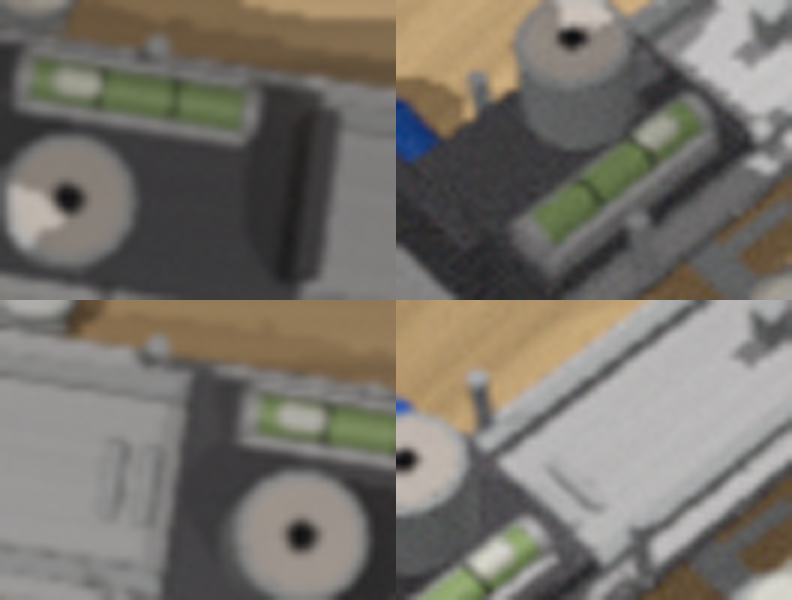

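Both views show the vial, mould and station pins clearly: pin A is at top px (371,198). I'll check the carrier's middle against the pins numerically, using plate edges and template travel.

Run:
```python
from h import *
np.set_printoptions(precision=4,suppress=True)
O=np.array([.554,.0246]); a=np.radians(81.97); yv=np.array([np.cos(a),np.sin(a)]); xv=np.array([yv[1],-yv[0]])
p=snap("top"); P=snap("scene"); st=lambda w:np.array([(w[:2]-O)@xv,(w[:2]-O)@yv])
print("cam",ray(p,(320,200),False)[0])
j=lambda u,v:(345+u/6,190+v/6)
for n,q in(("front top",(190,72)),("front bot",(165,290))): print(n,st(atz(p,j(*q),.081,False)))
for z in(.07,.085,.1): print("pinA z",z,st(atz(p,j(155,45),z,False)))
s=lambda u,v:(265+u/6,205+v/6)
print("pinA tri",*[ (st(x),x[2],e) for x,e in [tri([ray(p,j(155,45),False),ray(P,s(640-396,220),False)])]])
k=8
def tm(n0,n1,x,y,w,h,X,Y,W,H,z0,z1,cam):
    A,B=[cv2.cvtColor(cv2.imread(f"pics/{n}.png"),cv2.COLOR_BGR2GRAY) for n in(n0,n1)]
    up=lambda i:cv2.resize(i,None,fx=k,fy=k,interpolation=cv2.INTER_CUBIC)
    m=cv2.matchTemplate(up(B[Y:Y+H,X:X+W]),up(A[y:y+h,x:x+w]),cv2.TM_CCOEFF_NORMED); _,sc,_,l=cv2.minMaxLoc(m)
    q=np.array([X+l[0]/k,Y+l[1]/k]); c=np.array([w,h])/2
    print(n0,sc,q-[x,y],"travel",st(atz(cam,q+c,z1,False))-st(atz(cam,np.array([x,y])+c,z0,False)))
tm("top0","top2",384,203,44,17,340,190,70,35,.103,.106,p)
tm("top0","top2",385,222,22,22,340,210,45,35,.12,.122,p)
tm("scene0","scene2",255,236,40,32,275,205,60,60,.103,.106,P)
# tab: rear top edge now
print("tab rear top now",st(atz(p,j(325,200),.120,False)))
```

```text
cam [0.4655 0.1233 0.9827]
front top [0.0412 0.0012]
front bot [-0.0388 -0.0006]
pinA z 0.07 [0.051  0.0143]
pinA z 0.085 [0.0484 0.0155]
pinA z 0.1 [0.0459 0.0166]
pinA tri (array([0.049, 0.016]), np.float64(0.084483383042733), [np.float64(0.0007343859975417968), np.float64(0.0007343859975417229)])
top0 0.9619898796081543 [-37.625  -5.875] travel [-0.      0.0807]
top0 0.8902212381362915 [-38.75   -6.125] travel [0.0001 0.0809]
scene0 0.7690675854682922 [ 26.875 -20.625] travel [0.0018 0.0761]
tab rear top now [-0.0023 -0.0471]
```

The carrier's middle sits at 16.1 mm and the station at 16.0 mm, so it's in. Next: lower over the knob and grip it.

Request:
send_rows(deltas=[[[-0.0025,-0.001,0],0],[[-0.0025,-0.001,0.035],0],[[-0.0025,-0.001,0.07],0],[[-0.0025,-0.001,0.109],0],[[-0.0025,-0.001,0.109],0]], gripper=1)

```text
clock: 11.65
tool_pos: [0.5797, 0.2191, 0.1471]
orientation: [179.6, -0.3, -98.1]
force: [-1.0, -0.7, -1.1]
opening: 0.0878
gripper_force: 0.0
```

```bash
python3 go.py 0 .198 .151
```

```text
11.65 tcp [0.5797 0.2191 0.1471] rpy [179.5773  -0.3111 -98.1006] stand -0.0017562352151073391 0.19617828215635055 F [-1.0284 -0.6969 -1.0626] Falong -0.8337661281464251 q [ 38.6847  22.8446 -16.4184  -0.1218 -51.2532 -46.7098] open 0.0878112083495819
shares [-0.0023 -0.0022 -0.0049]
```

Request:
send_rows(deltas=[[[0,0,0],0],[[0,0,0],0],[[0,0,0],0],[[0,0,0],0],[[0,0,0],0]], gripper=0)

```text
clock: 12.07
tool_pos: [0.5831, 0.221, 0.1546]
orientation: [-179.9, 0.1, -98.0]
force: [0.2, 0.6, 0.6]
opening: 0.0597
gripper_force: 0.0
```

Request:
send_rows(deltas=[[[0,0,0],0],[[0,0,0],0],[[0,0,0],0],[[0,0,0],0],[[0,0,0],0]])

```text
clock: 12.48
tool_pos: [0.583, 0.221, 0.1535]
orientation: [-179.9, 0.1, -98.0]
force: [1.2, 1.2, 2.9]
opening: 0.0533
gripper_force: 30.0
```

Request:
send_rows(deltas=[[[0,0,0.001],0],[[0,0,0.003],0],[[0,0,0.005],0],[[0,0,0.007],0],[[0,0,0.009],0]])

```text
clock: 12.9
tool_pos: [0.5832, 0.2215, 0.146]
orientation: [-179.9, 0.1, -98.0]
force: [1.4, 5.6, 4.9]
opening: 0.0535
gripper_force: 30.0
```

```bash
python3 go.py 0 .198 .151
```

```text
12.9 tcp [0.5832 0.2215 0.146 ] rpy [-179.9164    0.0975  -98.0069] stand 0.001362184151113454 0.19908303832583826 F [1.4467 5.5647 4.9336] Falong 5.712262729900267 q [ 38.7047  22.9595 -16.4363  -0.0078 -50.476  -46.7067] open 0.053545889718728305
shares [ 0.0013  0.0017 -0.0062]
```

The opening of 53.5 mm means the tips are on the flange rim, so this grip is too low. I'll reopen, rise about 15 mm and grip again.

Request:
send_rows(deltas=[[[0,0,-0.003],0],[[0,0,-0.009],0],[[0,0,-0.009],0],[[0,0,-0.014],0],[[0,0,-0.019],0]], gripper=0.85)

```text
clock: 13.32
tool_pos: [0.5818, 0.22, 0.1605]
orientation: [179.9, -0.1, -98.0]
force: [0.2, 0.5, -0.4]
opening: 0.0734
gripper_force: 0.0
```

Request:
send_rows(deltas=[[[0,0,0],0],[[0,0,0],0],[[0,0,0],0],[[0,0,0],0],[[0,0,0],0]], gripper=0)

```text
clock: 13.73
tool_pos: [0.5824, 0.2206, 0.1608]
orientation: [180.0, -0.0, -98.0]
force: [-0.6, 0.7, 0.5]
opening: 0.0466
gripper_force: 0.0
```

Request:
send_rows(deltas=[[[0,0,0],0],[[0,0,0],0],[[0,0,0],0],[[0,0,0],0],[[0,0,0],0]])

```text
clock: 14.15
tool_pos: [0.583, 0.2206, 0.1609]
orientation: [-180.0, 0.0, -98.0]
force: [4.8, -1.3, -2.7]
opening: 0.0376
gripper_force: 30.0
```

```bash
python3 go.py 0 .198 .151; python3 mould.py
```

```text
14.15 tcp [0.583  0.2206 0.1609] rpy [-179.9609    0.0022  -98.0255] stand 0.0013422436504036146 0.1981004356174059 F [ 4.7751 -1.2572 -2.7437] Falong -0.5778299032449545 q [ 38.6584  22.0402 -15.6089   0.0341 -52.3224 -46.7047] open 0.03755169949660171
shares [0.0001 0.0017 0.0124]
0.4871368706226349 (294.68555240793194, 211.70000000000005) travel 0.08110643662255981
```

The head is gripped (37.6 mm). Pressing down.

Request:
send_rows(deltas=[[[0,0,0.0025],0],[[0,0,0.005],0],[[-0.0005,0,0.0075],0],[[-0.001,0,0.01],0],[[-0.001,0,0.0115],0]])

```text
clock: 14.62
tool_pos: [0.5832, 0.2218, 0.1524]
orientation: [-179.9, 0.0, -98.0]
force: [1.8, -0.7, 5.6]
opening: 0.0377
gripper_force: 30.0
```

Request:
send_rows(deltas=[[[0,0,0.001],0],[[0,0,0.002],0],[[0,0,0.003],0],[[0,0,0.003],0],[[0,0,0.003],0]])

```text
clock: 15.03
tool_pos: [0.5832, 0.2221, 0.1502]
orientation: [-179.9, 0.1, -98.0]
force: [2.1, 0.2, 6.3]
opening: 0.0375
gripper_force: 30.0
```

Request:
send_rows(deltas=[[[0,0,0.0006],0],[[0,0,0.0012],0],[[0,0,0.0018],0],[[0,0,0.0025],0],[[0,0,0.0025],0]])

```text
clock: 15.45
tool_pos: [0.5832, 0.2222, 0.1489]
orientation: [-179.9, 0.1, -98.0]
force: [-1.1, 1.0, 11.0]
opening: 0.0379
gripper_force: 30.0
```

```bash
python3 go.py
```

```text
15.45 tcp [0.5832 0.2222 0.1489] rpy [-179.8879    0.0781  -97.964 ] stand 0.0013393752945081144 0.19978750187732117 F [-1.0501  0.9924 11.03  ] Falong 0.8359916418500186 q [ 38.7708  22.797  -16.2616   0.0363 -50.8077 -46.7578] open 0.03793789982751307
```

12 mm down and 11 N rising: it's on the stop. A little more push, then I'll read the bubble from the colours along the vial.

Request:
send_rows(deltas=[[[0,0,0.0012],0],[[0,0,0.0025],0],[[0,0,0.0025],0],[[0,0,0.0025],0],[[0,0,0.0025],0]])

```text
clock: 15.87
tool_pos: [0.5833, 0.2223, 0.1485]
orientation: [-179.8, 0.1, -97.9]
force: [-5.1, -0.4, 21.8]
opening: 0.0375
gripper_force: 30.0
```

```bash
cat > bub.py <<'E'
from h import *
np.set_printoptions(precision=4,suppress=True,linewidth=200)
O=np.array([.554,.0246]); a=np.radians(81.97); yv=np.array([np.cos(a),np.sin(a)]); xv=np.array([yv[1],-yv[0]])
st=lambda w:np.array([(w[:2]-O)@xv,(w[:2]-O)@yv,w[2]])
p=snap("top"); P=snap("scene")
v=st(tri([ray(p,(345+140/6,190+92/6),False),ray(P,(265+224/6,205+175/6),False)])[0]); 
def prof(c,n,z=v[2]-.004):
    s=np.arange(-.05,.051,.0025); out=[]
    M=cv2.Rodrigues(np.array(c["rvec"],float))[0]; f=200/np.tan(np.radians(c["vertical_fov"])/2)
    for d in(-.004,0,.004):
        w=np.array([np.r_[O+(v[0]+d)*xv+(v[1]+t)*yv,z] for t in s]); q=w@M.T+np.ravel(c["tvec"]); 
        u=np.float32(q[:,:2]/q[:,2:]*f+[c["cx"],c["cy"]])
        out.append(cv2.remap(c["color"],u[None,:,0],u[None,:,1],cv2.INTER_LINEAR)[0].astype(float))
    m=np.mean(out,0); print(n); print(np.c_[s*1000,m[:,1],(m[:,1]-m[:,2])].round().astype(int).T)
print("vial",v,ctrl.get_obs()["clock"],ctrl.get_obs()["force"]); prof(p,"top"); prof(P,"scene")
for n,c in(("top",p),("scene",P)):
    b=[ctrl.boxes_of(c,t) for t in("bubble_mid","vial_mid")]
    print(n,[(st(atz(c,x[0]["xy"],v[2])),round(x[0]["conf"],2)) if x else None for x in b])
cv2.imwrite("pics/bs.png",P["color"][:,:,::-1])
cv2.imwrite("pics/bt.png",p["color"][:,:,::-1])
E
python3 bub.py
```

```text
vial [0.031  0.0207 0.0905] 15.9667 [-4.9286  0.6333 22.1161]
top
[[-50 -48 -45 -42 -40 -37 -35 -32 -30 -27 -25 -22 -20 -17 -15 -12 -10  -7  -5  -2   0   3   5   8  10  13  15  18  20  23  25  28  30  33  35  38  40  43  45  48  50]
 [ 49  48  51  76 104 108 105 107 106 107 107 107 107 111 121 129 133 135 135 131 119 108 106 107 107 101  86  93 104 107 107 107 106 107 107 107 110 109  91  61  48]
 [  0   0  -1   0   1   9  25  34  34  35  35  34  33  30  22  15  13  14  14  15  20  30  34  35  35  33  27  30  34  35  35  34  35  35  36  32  16   3   0  -1  -1]]
scene
[[-50 -48 -45 -42 -40 -37 -35 -32 -30 -27 -25 -22 -20 -17 -15 -12 -10  -7  -5  -2   0   3   5   8  10  13  15  18  20  23  25  28  30  33  35  38  40  43  45  48  50]
 [ 51  66  93 102 109 118 115 113 114 114 114 113 113 116 127 132 133 137 137 137 130 120 114 114 115 114  98  85 105 114 115 114 114 115 115 115 115 117 114  91  86]
 [ -3  -1   0  -1  -1   1  12  33  41  41  41  41  41  40  29  18  17  20  20  22  23  31  41  42  42  41  34  29  37  40  41  42  42  41  42  41  30  11   1  -2  -3]]
top [None, (array([-0.0005,  0.0072,  0.0905]), 0.67)]
scene [None, (array([0.0127, 0.0117, 0.0905]), 0.69)]
```

Bubble is at about -7 and the vial middle at about +1.3 in sampling coordinates, still settling. Waiting.

Request:
send_rows(deltas=[[[0,0,0],0],[[0,0,0],0],[[0,0,0],0],[[0,0,0],0],[[0,0,0],0]])

```text
clock: 16.58
tool_pos: [0.5833, 0.2223, 0.1485]
orientation: [-179.8, 0.1, -97.9]
force: [-4.7, 0.7, 22.0]
opening: 0.0375
gripper_force: 30.0
```

Request:
send_rows(deltas=[[[0,0,0],0],[[0,0,0],0],[[0,0,0],0],[[0,0,0],0],[[0,0,0],0]])

```text
clock: 17.0
tool_pos: [0.5833, 0.2223, 0.1485]
orientation: [-179.8, 0.1, -97.9]
force: [-4.7, 0.5, 21.1]
opening: 0.0374
gripper_force: 30.0
```

Request:
send_rows(deltas=[[[0,0,0],0],[[0,0,0],0],[[0,0,0],0],[[0,0,0],0],[[0,0,0],0]])

```text
clock: 17.42
tool_pos: [0.5833, 0.2223, 0.1485]
orientation: [-179.8, 0.1, -97.9]
force: [-4.7, -0.1, 22.0]
opening: 0.0376
gripper_force: 30.0
```

Request:
send_rows(deltas=[[[0,0,0],0],[[0,0,0],0],[[0,0,0],0],[[0,0,0],0],[[0,0,0],0]])

```text
clock: 17.83
tool_pos: [0.5833, 0.2223, 0.1485]
orientation: [-179.8, 0.1, -97.9]
force: [-5.0, 0.6, 23.0]
opening: 0.0374
gripper_force: 30.0
```

```bash
python3 bub.py | grep -v None
```

```text
vial [0.031  0.0207 0.0905] 17.9333 [-4.8548 -0.4496 22.4736]
top
[[-50 -48 -45 -42 -40 -37 -35 -32 -30 -27 -25 -22 -20 -17 -15 -12 -10  -7  -5  -2   0   3   5   8  10  13  15  18  20  23  25  28  30  33  35  38  40  43  45  48  50]
 [ 48  49  51  76 104 108 105 106 107 107 113 127 134 135 134 132 125 114 108 107 107 106 106 107 107 100  86  92 105 107 107 107 106 106 107 107 110 110  92  61  47]
 [  0   0   0   0   2   9  25  34  35  34  27  18  15  15  14  14  15  23  32  34  36  36  35  35  35  32  27  30  34  35  35  34  35  35  35  32  17   4   1  -1  -1]]
scene
[[-50 -48 -45 -42 -40 -37 -35 -32 -30 -27 -25 -22 -20 -17 -15 -12 -10  -7  -5  -2   0   3   5   8  10  13  15  18  20  23  25  28  30  33  35  38  40  43  45  48  50]
 [ 50  67  91 102 108 117 116 114 113 113 115 126 137 137 134 129 130 128 118 114 115 113 114 115 115 113  99  86 107 114 116 114 115 115 115 115 115 117 115  90  84]
 [ -3  -1   0   1   0   0  12  33  42  43  40  28  22  21  20  18  17  23  33  41  41  41  40  41  42  41  35  31  38  41  43  41  41  41  41  41  30  11   2  -2  -3]]
scene [(array([0.0189, 0.0053, 0.0905]), 0.53), (array([0.0147, 0.0068, 0.0905]), 0.63)]
```

The bubble has settled about 17.6 mm short of the middle, so roughly 1.4 rad clockwise is needed. That's a positive turn about tool z, with the tool rising 3.3 mm per rad.

Request:
send_rows(deltas=[[[0,0,-0.0005],0.075],[[0,0,-0.001],0.15],[[0,0,-0.0015],0.225],[[0,0,-0.002],0.3],[[0,0,-0.0025],0.375]])

```text
clock: 18.55
tool_pos: [0.5846, 0.2215, 0.1506]
orientation: [-179.8, 0.2, -132.0]
force: [4.2, -8.3, 17.1]
opening: 0.0377
gripper_force: 30.0
```

Request:
send_rows(deltas=[[[0,0,-0.0005],0.075],[[0,0,-0.001],0.15],[[0,0,-0.0015],0.225],[[0,0,-0.002],0.3],[[0,0,-0.0025],0.375]])

```text
clock: 18.97
tool_pos: [0.5854, 0.2199, 0.1525]
orientation: [-179.8, 0.3, -165.8]
force: [9.3, -15.1, 15.9]
opening: 0.0373
gripper_force: 30.0
```

Request:
send_rows(deltas=[[[0,0,-0.0004],0.06],[[0,0,-0.0004],0.06],[[0,0,-0.0004],0.06],[[0,0,-0.0004],0.06],[[0,0,-0.0004],0.06]])

```text
clock: 19.38
tool_pos: [0.5854, 0.2196, 0.1528]
orientation: [-179.9, 0.3, -170.9]
force: [9.2, -13.9, 15.6]
opening: 0.0373
gripper_force: 30.0
```

Request:
send_rows(deltas=[[[0,0,0],0],[[0,0,0],0],[[0,0,0],0],[[0,0,0],0],[[0,0,0],0]])

```text
clock: 19.8
tool_pos: [0.5854, 0.2196, 0.1528]
orientation: [-179.9, 0.3, -170.9]
force: [9.4, -14.5, 16.3]
opening: 0.0376
gripper_force: 30.0
```

Request:
send_rows(deltas=[[[0,0,0],0],[[0,0,0],0],[[0,0,0],0],[[0,0,0],0],[[0,0,0],0]])

```text
clock: 20.22
tool_pos: [0.5854, 0.2196, 0.1528]
orientation: [-179.9, 0.3, -170.9]
force: [8.7, -14.5, 16.2]
opening: 0.0375
gripper_force: 30.0
```

Request:
send_rows(deltas=[[[0,0,0],0],[[0,0,0],0],[[0,0,0],0],[[0,0,0],0],[[0,0,0],0]])

```text
clock: 20.63
tool_pos: [0.5854, 0.2196, 0.1528]
orientation: [-179.9, 0.3, -170.9]
force: [7.6, -14.9, 16.0]
opening: 0.0374
gripper_force: 30.0
```

Request:
send_rows(deltas=[[[0,0,0],0],[[0,0,0],0],[[0,0,0],0],[[0,0,0],0],[[0,0,0],0]])

```text
clock: 21.05
tool_pos: [0.5854, 0.2196, 0.1528]
orientation: [-179.9, 0.3, -170.9]
force: [8.6, -14.2, 17.0]
opening: 0.0375
gripper_force: 30.0
```

```bash
python3 bub.py | grep -v None; python3 mould.py
```

```text
vial [0.031  0.0207 0.0905] 21.15 [  8.5069 -15.244   16.541 ]
top
[[-50 -48 -45 -42 -40 -37 -35 -32 -30 -27 -25 -22 -20 -17 -15 -12 -10  -7  -5  -2   0   3   5   8  10  13  15  18  20  23  25  28  30  33  35  38  40  43  45  48  50]
 [ 48  48  57  89 108 108 106 107 108 107 107 108 108 107  97  85 108 129 135 135 135 134 126 114 107  97  87  99 106 107 108 107 106 106 107 108 111 108  83  54  46]
 [  0   0   1   1   3  14  29  35  35  35  35  35  35  35  32  24  21  17  14  14  14  14  16  24  33  32  29  33  35  35  36  36  36  36  36  30  14   3   0  -1  -2]]
scene
[[-50 -48 -45 -42 -40 -37 -35 -32 -30 -27 -25 -22 -20 -17 -15 -12 -10  -7  -5  -2   0   3   5   8  10  13  15  18  20  23  25  28  30  33  35  38  40  43  45  48  50]
 [ 51  65  88 101 106 115 112 110 112 113 113 112 112 112 109  97  86 111 129 134 131 131 132 126 118 111  98  83 100 111 113 112 112 112 111 112 112 113 115  96  79]
 [ -2  -1  -1   0   0   0  11  30  38  39  39  38  40  38  38  33  29  30  25  22  21  22  23  25  29  37  34  28  35  40  41  40  39  39  40  39  31  13   3   0  -1]]
0.5482176542282104 (295.0188857412653, 212.86666666666667) travel 0.07937773476900446
```

The bubble now reads about -2.3 mm, with marks at -13 and +14.5 in top coordinates. I'll turn a further 11° and ease the sideways load.

Request:
send_rows(deltas=[[[-0.0003,-0.0008,0],0.04],[[-0.0006,-0.0016,0],0.08],[[-0.0009,-0.0024,0],0.122],[[-0.0013,-0.0036,0],0.122],[[-0.0013,-0.0036,0],0.122]])

```text
clock: 21.82
tool_pos: [0.5857, 0.2187, 0.1533]
orientation: [179.9, 0.2, 178.1]
force: [-0.8, -4.7, 22.6]
opening: 0.0374
gripper_force: 30.0
```

Request:
send_rows(deltas=[[[0,0,0],0],[[0,0,0],0],[[0,0,0],0],[[0,0,0],0],[[0,0,0],0]])

```text
clock: 22.23
tool_pos: [0.5857, 0.2187, 0.1533]
orientation: [180.0, 0.3, 178.2]
force: [-0.6, -5.6, 22.3]
opening: 0.0375
gripper_force: 30.0
```

Request:
send_rows(deltas=[[[0,0,0],0],[[0,0,0],0],[[0,0,0],0],[[0,0,0],0],[[0,0,0],0]])

```text
clock: 22.65
tool_pos: [0.5857, 0.2187, 0.1532]
orientation: [180.0, 0.3, 178.2]
force: [-1.7, -6.0, 22.8]
opening: 0.0372
gripper_force: 30.0
```

Request:
send_rows(deltas=[[[0,0,0],0],[[0,0,0],0],[[0,0,0],0],[[0,0,0],0],[[0,0,0],0]])

```text
clock: 23.07
tool_pos: [0.5857, 0.2187, 0.1532]
orientation: [180.0, 0.3, 178.2]
force: [-0.2, -4.9, 21.8]
opening: 0.0373
gripper_force: 30.0
```

Request:
send_rows(deltas=[[[0,0,0],0],[[0,0,0],0],[[0,0,0],0],[[0,0,0],0],[[0,0,0],0]])

```text
clock: 23.48
tool_pos: [0.5857, 0.2187, 0.1533]
orientation: [180.0, 0.3, 178.2]
force: [-0.4, -4.6, 21.6]
opening: 0.0374
gripper_force: 30.0
```

```bash
python3 bub.py | grep -v None
python3 - <<'E'
import cv2,numpy as np
f=lambda n,r,c:cv2.resize(cv2.imread(f"pics/{n}.png")[r:r+50,c:c+66],(396,300),interpolation=cv2.INTER_CUBIC)
cv2.imwrite("pics/k.png",np.hstack([f("bt",190,345),f("bs",205,265)]))
E
```

```text
vial [0.031  0.0207 0.0905] 23.5833 [-0.9539 -4.7049 21.5059]
top
[[-50 -48 -45 -42 -40 -37 -35 -32 -30 -27 -25 -22 -20 -17 -15 -12 -10  -7  -5  -2   0   3   5   8  10  13  15  18  20  23  25  28  30  33  35  38  40  43  45  48  50]
 [ 49  48  59  92 109 107 106 107 107 107 107 108 108 107  97  85 100 119 131 135 136 136 134 124 111  95  85  98 106 107 107 107 106 107 107 108 112 109  83  54  46]
 [  1   0   0   1   3  14  29  35  36  36  35  35  35  34  31  27  29  23  16  14  14  14  14  17  25  29  29  33  35  36  36  36  36  36  36  29  13   2   0  -1  -1]]
scene
[[-50 -48 -45 -42 -40 -37 -35 -32 -30 -27 -25 -22 -20 -17 -15 -12 -10  -7  -5  -2   0   3   5   8  10  13  15  18  20  23  25  28  30  33  35  38  40  43  45  48  50]
 [ 52  66  90 101 106 116 115 113 111 113 111 113 112 112 111  99  84 102 119 131 132 131 131 130 125 116  98  81 100 111 111 113 112 112 112 112 112 114 114  96  79]
 [ -3  -2  -1   0  -1   0  12  32  39  39  39  39  39  40  37  34  29  34  31  24  20  21  22  22  25  30  32  30  36  40  40  39  40  39  39  39  32  15   1  -2  -1]]
top [(array([-0.0846,  0.0082,  0.0905]), 0.45), (array([0.0009, 0.0163, 0.0905]), 0.76)]
scene [(array([ 0.0289, -0.0709,  0.0905]), 0.58), (array([0.0155, 0.0069, 0.0905]), 0.65)]
```

View pics/k.png

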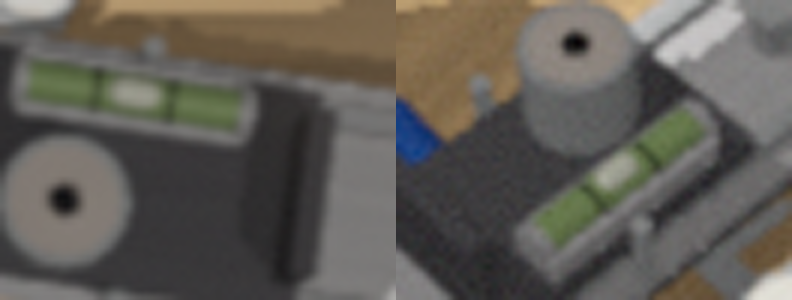

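The bubble lies centrally between the two rings in both views (top crop: bubble at (135,92), rings at (97,90) and (173,100)). The carrier is still at the pins and the screw is pressed down with about 22 N, so I'm handing in.

```bash
python3 -c "
from plant import ctrl
print(ctrl.close_job())"
```

```text
the job is handed in; nothing more can be done
None
```

The job is handed in: the carrier is in the station, the bubble is within about 0.5 mm of the middle between its marks, and the arm is still gripping the brass screw head and pressing it down with about 22 N; one first grip caught the flange and pressed it slightly before I let go and gripped the head.

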